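# Feel which locking pushbutton still snaps and fuse its channel

### The job

Put the one good channel of the switch box into service. Press the pushbuttons one after another, gently (never with more than 15 N), until you feel one break over with a snap and lock in; those that stay soft are worn out. Then take the fuse carrier from its wooden block and seat it upright and fully home in the fuse hole behind the locked button, never into the hole of a channel whose button is out, and leave the things around alone.

Things in the scene. Friction and masses are not known exactly. Their poses are not given: they have to be found in the camera images.
- switch_box: grey switch box with an aluminium panel on top, 116 (x) x 196 (y) x 56 mm high, fixed; origin at the centre of its underside, z up. Three alike channels at y = +60 (1), 0 (2), -60 mm (3); each has a pushbutton at x = -24 mm (near the robot) and behind it, at x = +28 mm, an empty fuse hole
- button_1 (a point): on the axis of pushbutton 1, in the upper face of its fixed steel collar (31 mm across, rising 16 mm from the panel). Out of the collar stands the black cap, 18 mm across, which is pressed straight down. At rest the caps stand 9 to 21 mm proud of the collar, each differently; that is not measured: feel for it
- button_2 (a point): the same for pushbutton 2, the middle one
- button_3 (a point): the same for pushbutton 3. Just one of the three buttons is sound; which one changes from start to start and cannot be seen
- cap_1: cap of button 1, a plunger in the collar's bore, 2 mm loose. Origin at the middle of its foot, in the box: 30 mm over the box's underside when out, 26 mm when locked in. Sound button: it gives 2 to 3 mm on a spring (4 N rising to about 7 N), then breaks over: the push drops to nothing, the cap snaps in and stays locked. Pushed on, it gives 3 mm more (4 to 7.5 N), then is hard
- cap_2: the same for button 2. Worn button: the cap sinks softly over 4 mm with 2 to 3.5 N, no break; then a spring gives 3 mm more, 4 rising to 7.5 N, to a hard stop 7 mm below the start. Let go, it comes back out
- cap_3: the same for button 3
- fuse_1 (a point): centre of the mouth of channel 1's fuse hole, in the upper face of the panel (56 mm over the table), 52 mm behind button 1: round, 16 mm, 1.5 mm chamfer, through the 6 mm panel and free to 47 mm below its face; z up
- fuse_2 (a point): the same for channel 2
- fuse_3 (a point): the same for channel 3
- fuse_block: small wooden block, 56 x 56 x 36 mm high, fixed; origin at the centre of its underside; the fuse carrier starts in its 17 mm hole
- fuse_carrier: black fuse carrier, loose, 36 to 63 g: ribbed round head 25 mm across and 18 mm tall, to hold it by, over a 14 mm barrel reaching 29 mm below the head, tapered over its last 3.5 mm. Origin on the axis at the head's underside (the seat), z up. It starts upright in the block, head resting on it
- oil_bottle: bystander: small brown bottle with a black cap, 31 mm in diameter, 62 mm tall, behind the work; origin at the centre of its underside
- tin_c: bystander: round parts tin with a cream lid, 62 mm in diameter, 22 mm tall, behind the work; origin at the centre of its underside
- loupe_1: bystander: black watchmaker's eyeglass standing on its cup, 34 mm in diameter, 28 mm tall, behind the work; origin at the centre of its underside
Mind the look-alikes: they are no part of the job. Leave any pink or turquoise look-alike of the fuse_carrier alone.

How it is judged:
By the outcome, as a careful person would: the job done as asked, in the order asked, and still so for the second after the job is handed in, with the robot touching nothing.
It also fails if it takes over 64 s, if anything falls off the work surface, if the arm or the gripper's body presses on something with over 40 N, if the wrist force passes 120 N, or if a joint passes its speed limit or range.

### The arm

A 6-joint arm with a two-finger parallel gripper is mounted at the origin on a cart in front of the work surface, level with it; the furniture and walls round the work are solid. World frame = base frame: x ahead of the robot, y to its left, z up, the work surface at z = 0. Lengths are in m, angles in rad, forces in N, time in s.
With the tool pointing down it reaches from about 0.35 to 0.775 m from the base axis. Payload 5.5 kg.
Tool frame: the origin (TCP) lies midway between the tips of the shut fingers; the grasp point (between the pads) lies 19 mm behind it; z points along the fingers, y is the line along which they close (so a half turn about z gives the same grasp; the last joint's range is limited). The gripper opens to 85 mm and grips with 20 to 120 N. Pads are 22 mm wide; open, the fingers measure 114 mm over their backs; the gripper's body (76 mm by 85 mm) begins 54 mm behind the grasp point. The pads swing forward as they close: fully open they stand 13 mm farther back than shut.
Start: joints at [1.054, 0.313, 0.046, 1.304, 0, 1.431], TCP at [0.212, 0.535, 0.231] pointing down, gripper open.
Joint ranges: [-2.76, 2.76], [-0.86, 1.69], [-1.03, 1.26], [-2.2, 2.34], [-1.47, 1.5], [-3.14, 3.14]. Speed limits (rad/s): [2.57, 2.57, 3.14, 3.14, 3.14, 3.14].

### API

Orientations are given as a unit quaternion [w, x, y, z].
In Python, from workcell import env gives the robot as it stands.
- The arm moves only by the tool move_arm, never from a script. Its argument "targets" is a list of rows, each a list of 3 entries, a list of its own where there are three numbers: the shift along the tool's x, y, z in mm, then the turn, a rotation vector about the tool's x, y, z in units of 10 degrees (1.0 is 10 degrees), then the closure, from -1 (fully open) to 1 (shut). In form: [[[dx, dy, dz], [ax, ay, az], gripper], ...]. A call has 1 to 5 rows; each row is the pose to reach, as a shift and turn from the pose commanded when the call began, along the tool's axes at that moment; what a row does not reach only later rows make up. A row lasts 1/8 s, in which the tool goes at most 62.5 mm and 10.7 degrees, less where a joint would pass 70% of its speed; a pose out of reach is approached as far as the arm can. A call with a gripper value outside its range is refused whole. The fingers move at their own pace and stop on an object; "squeeze" is the grip in N (left out, the last holds). Time passes only in rows, so rows that repeat a pose let the fingers close. It gives the time, the measured TCP pose, the force, the opening and the grip force at its end, in the units of the state.
- env.get_state(): the state, without advancing time (a new reading comes with each control period).
- env.read_camera(name): name is "side" or "top"; returns a dict with "pixels" (384x512x3 uint8, red, green, blue), "fovy" (degrees; the focal length in pixels is half the picture's height over the tangent of half this angle, whatever the lens; pixels are square), "cx", "cy" (the principal point, pixels), "extrinsics" (4x4, takes a point from world to camera coordinates). Camera axes: x right, y up, looking along -z (the intrinsics and any distortion apply to the point x, -y, -z); pixel columns grow to the right and rows downward; lengths in m; the calibration is good to about 2 mm. A picture is of the moment at which its call begins. There is no depth.
- env.hand_in(): hands the job in; it is judged then, once.
Trained networks look in a picture, given as the dict that the camera call returned (one of the last four; its "shot" number tells which), for a name from the list of things; names that differ only in an ending like _2 or _b are one class to them, and where a whole thing is asked for, a point or a joint stands for the part that bears it (a point fixed in the world has none). Each returns a list of dicts, best first, with "confidence" (0 to 1); they miss things now and then, are a little off and sometimes report something else, mostly with a low value. They report only what shows in the picture. A call takes as long as a camera call. They do not tell look-alikes from the thing itself.
- env.spot_in(thing, picture): "centre" ([x, y, z] in m, in world coordinates, good to about 4 mm: the middle of the surface that is visible of it).
- env.regions_of(thing, picture): "mask" (384x512 bool, what is visible of it).
- env.landmark_of(thing, picture): "centre" ([x, y, z] in m, in world coordinates, good to about 4 mm: a listed point, or the origin of a listed thing).
The state is a dict: "clock": time; "joint_pos": joint angles; "qvel": joint speeds; "tau": joint torques, N m; "tcp_pos": TCP position; "orientation": TCP orientation; "wrist_force": force on the tool from outside, world axes, zero at the start; "ft_torque": the same for the moment, N m; "finger_gap": finger opening in m; "grip_force": force on a finger pad.
Only numpy, scipy, OpenCV 4.12 (cv2) and the standard library are available. Lean on these libraries where they do the work, as an engineer would, in place of code of your own. Each camera call takes 0.05 s, during which the arm holds its last target. There are 200 camera calls.

## Working session

There is one attempt and no reset: what is moved stays moved. The work goes in short steps, Python scripts to look and compute and a tool call to move; the robot and the scene stay as the last step left them, time stands still between calls to the robot, and variables do not carry over. Pictures are saved under pics/ and viewed, at most 10 in all, crops included, and the job is handed in when it is done.

Besides the shell and the picture viewer there is one more tool, called after "Emit:" as name(argument=value, ...), one argument or row to a line, values as JSON. move_arm: Moves the arm, as the interface text tells. Its arguments: {"type":"object","properties":{"targets":{"type":"array","items":{"type":"array"}},"squeeze":{"type":"number"}},"required":["targets"]}

```bash
mkdir -p pics; cat > h.py <<'E'
import numpy as np,cv2
from workcell import env
def shot(n,f=None):
    p=env.read_camera(n)
    if f: cv2.imwrite('pics/'+f,p['pixels'][:,:,::-1])
    return p
def proj(p,X):
    X=np.asarray(X,float); E=np.array(p['extrinsics']); c=E[:3,:3]@X+E[:3,3]
    f=192/np.tan(np.radians(p['fovy'])/2)
    return np.array([p['cx']+f*c[0]/-c[2],p['cy']-f*c[1]/-c[2]])
def ray(p,u,v,z):
    E=np.array(p['extrinsics']);f=192/np.tan(np.radians(p['fovy'])/2)
    d=E[:3,:3].T@np.array([(u-p['cx'])/f,-(v-p['cy'])/f,-1]);o=-E[:3,:3].T@E[:3,3]
    return o+d*(z-o[2])/d[2]
E
python3 - <<'E'
from h import *
ims=[]
for n in('top','side'):
    p=shot(n);ims.append(p['pixels'][:,:,::-1]);print(n,p['fovy'],p['cx'],p['cy'],[k for k in p],(-np.array(p['extrinsics'])[:3,:3].T@np.array(p['extrinsics'])[:3,3]).round(3))
    cv2.imwrite(f'pics/{n}0.png',p['pixels'][:,:,::-1])
    for t in('switch_box','button_1','fuse_1','fuse_block','fuse_carrier','oil_bottle','tin_c','loupe_1'):
        for r in env.landmark_of(t,p): print(t,{k:(np.round(v,3).tolist() if k!='mask' else 0) for k,v in r.items() if not isinstance(v,str)},proj(p,r['centre']).round())
print(env.get_state())
E
```

```text
top 46.00396136889069 253.2350547428679 192.79616505702006 ['pixels', 'fovy', 'cx', 'cy', 'extrinsics', 'shot'] [ 0.529 -0.122  0.966]
switch_box {'centre': [0.492, 0.045, 0.031], 'confidence': 0.47} [190. 226.]
button_1 {'centre': [0.484, 0.107, 0.071], 'confidence': 0.92} [155. 231.]
button_1 {'centre': [0.492, 0.05, 0.069], 'confidence': 0.65} [184. 227.]
button_1 {'centre': [0.501, -0.015, 0.07], 'confidence': 0.57} [216. 223.]
fuse_1 {'centre': [0.537, 0.116, 0.055], 'confidence': 0.96} [153. 204.]
fuse_1 {'centre': [0.548, 0.057, 0.055], 'confidence': 0.68} [182. 199.]
fuse_1 {'centre': [0.554, -0.008, 0.055], 'confidence': 0.57} [214. 196.]
fuse_block {'centre': [0.518, -0.226, -0.001], 'confidence': 0.96} [319. 215.]
fuse_block {'centre': [0.546, 0.059, 0.056], 'confidence': 0.17} [181. 200.]
fuse_carrier {'centre': [0.469, -0.302, 0.026], 'confidence': 0.68} [358. 239.]
fuse_carrier {'centre': [0.528, -0.309, 0.031], 'confidence': 0.67} [362. 211.]
fuse_carrier {'centre': [0.507, -0.136, 0.026], 'confidence': 0.62} [277. 220.]
fuse_carrier {'centre': [0.523, -0.223, 0.036], 
[... 1534 characters left out ...]
265.]
{'clock': 0.9, 'joint_pos': array([ 1.05438113e+00,  3.13198547e-01,  4.61008885e-02,  1.30357258e+00,
       -7.81705069e-06,  1.43115723e+00]), 'qvel': array([-0.00100388, -0.00086301, -0.00230029, -0.00015565, -0.00094691,
        0.00072529]), 'tau': array([-1.98554822e-03, -4.80449009e+01,  2.98813087e+01,  4.39390408e-05,
       -2.24096239e-04, -6.11995233e-06]), 'tcp_pos': array([0.21161505, 0.53470067, 0.23132438]), 'orientation': array([2.40107146e-05, 1.87275708e-01, 9.82307388e-01, 5.84212767e-05]), 'wrist_force': array([-0.68415766,  0.330204  ,  0.08648516]), 'ft_torque': array([ 0.02368199,  0.08754856, -0.00229953]), 'grip_force': 0.0, 'finger_gap': 0.08508144314969297}
```

View pics/top0.png

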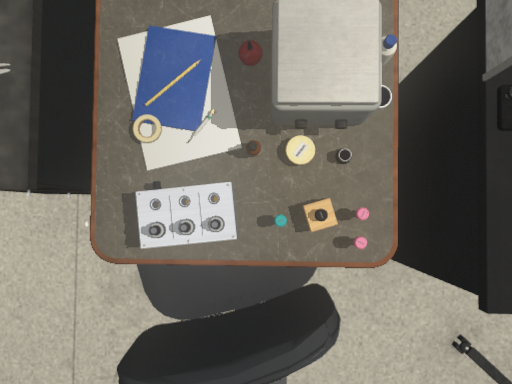

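View pics/side0.png

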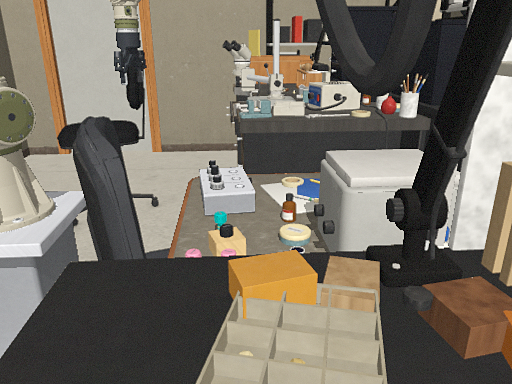

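The top view shows the black fuse carrier in its wooden block at pixel (320,213). Things it could be taken for are the teal one (281,220) and the pink ones (363,213) and (361,242). The black one in the block matches the description. The box buttons are at about (155,231), (184,227) and (216,223), with the fuse holes above them. In the side view the black head on the block is at (227,231).

```bash
cat >> h.py <<'E'
def tool():
    from scipy.spatial.transform import Rotation as R
    s=env.get_state();q=s['orientation'];return s,R.from_quat([q[1],q[2],q[3],q[0]]).as_matrix()
def go(X):
    s,R=tool();return (R.T@(np.asarray(X)-s['tcp_pos'])*1000).round(1)
E
python3 - <<'E'
from h import *
import itertools
from scipy.optimize import least_squares
B=[]
obs=[]
car=[];blk=[]
P=[]
for k in range(2):
  for n in('top','side'):
    p=shot(n)
    for t,z in(('button_1',.072),('fuse_1',.056)):
        for r in env.landmark_of(t,p):
            if r['centre'][1]>-.1 and abs(r['centre'][2]-z)<.01: obs.append((t[0],*r['centre']))
    for r in env.landmark_of('fuse_carrier',p):
        if np.hypot(r['centre'][0]-.521,r['centre'][1]+.225)<.02: car.append(r['centre'])
    blk+= [r['centre'] for r in env.landmark_of('fuse_block',p) if r['centre'][1]<-.15]
    if k==0 and n=='top':
        im=p['pixels'][180:275,120:390,::-1];cv2.imwrite('pics/crop.png',cv2.resize(im,None,fx=2.9,fy=2.9,interpolation=cv2.INTER_CUBIC))
def res(v):
    c,s=np.cos(v[2]),np.sin(v[2]);o=[]
    for t,x,y,z in obs:
        bx=-.024 if t=='b' else .028
        o.append(min(([v[0]+c*bx-s*by-x,v[1]+s*bx+c*by-y] for by in(.06,0,-.06)),key=np.linalg.norm))
    return np.ravel(o)*1000
r=least_squares(res,[.516,.05,.14],loss='soft_l1',x_scale=[.01,.01,.1]);v=r.x
print(len(obs),v.round(4),np.degrees(v[2]),np.abs(res(v)).max(),np.std(res(v)))
c,s=np.cos(v[2]),np.sin(v[2])
for nm,bx in(('b',-.024),('f',.028)):
    for i,by in enumerate((.06,0,-.06)): print(nm,i+1,np.round([v[0]+c*bx-s*by,v[1]+s*bx+c*by],4))
print(np.round(car,3),np.round(blk,3),np.mean(car,0),np.mean(blk,0))
print(go([v[0]+c*-.024-s*.06,v[1]+s*-.024+c*.06,.13]))
E
```

```text
24 [0.5169 0.0511 0.1292] 7.401271614055645 5.25852184887542 2.283777901349033
b 1 [0.4854 0.1075]
b 2 [0.4931 0.048 ]
b 3 [ 0.5009 -0.0115]
f 1 [0.537  0.1142]
f 2 [0.5447 0.0547]
f 3 [ 0.5524 -0.0048]
[[ 0.522 -0.227  0.036]
 [ 0.52  -0.222  0.036]
 [ 0.521 -0.222  0.038]
 [ 0.519 -0.22   0.035]] [[ 0.52  -0.222 -0.001]
 [ 0.522 -0.226 -0.   ]
 [ 0.52  -0.226 -0.002]
 [ 0.522 -0.226 -0.002]] [ 0.520575 -0.222625  0.036275] [ 0.520875 -0.225025 -0.001375]
[-411.8 -296.5  101.3]
```

View pics/crop.png

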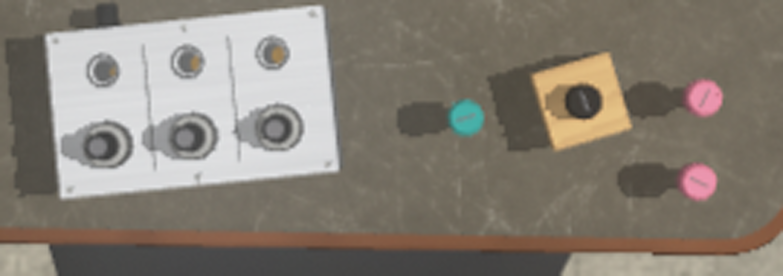

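The crop shows the black carrier in the wooden block at crop pixel (583,100), with the teal one (466,118) and the pink ones (704,98) and (698,182) standing apart. The choice is confirmed. I'm moving above button 1 with the fingers shut.

Emit:
move_arm(
  targets=[
    [[-410,-296,80],[0,0,-2.9],1],
    [[-410,-296,80],[0,0,-2.9],1],
    [[-410,-296,80],[0,0,-2.9],1],
    [[-410,-296,80],[0,0,-2.9],1],
    [[-410,-296,80],[0,0,-2.9],1],
  ],
  squeeze=30,
)

```text
clock: 2.52
tcp_pos: [0.3746, 0.28, 0.1838]
orientation: [0.001, -0.065, 0.998, 0.0]
wrist_force: [0.5, 1.0, 0.7]
finger_gap: -0.0001
grip_force: 0.0
```

```bash
python3 -c "
from h import *
s,R=tool();print(go([.4854,.1075,.12]),R.round(3).tolist(),s)"
```

```text
[ -87.5 -185.5   63.9] [[-0.992, -0.129, 0.001], [-0.129, 0.992, 0.001], [-0.001, 0.0, -1.0]] {'clock': 2.525, 'joint_pos': array([ 4.70049182e-01,  1.27101125e-01, -3.10020816e-01,  1.13242048e+00,
        4.16952383e-05,  3.40294527e-01]), 'qvel': array([-1.06636775e+00, -7.92988445e-02, -2.89889478e-01, -2.20932672e-01,
        4.86716174e-04, -1.05144636e+00]), 'tau': array([ 6.18228614e+00, -3.74218047e+01,  2.81981742e+01,  1.04247618e+00,
        2.81373487e-02,  1.11127306e+00]), 'tcp_pos': array([0.3745939 , 0.28004991, 0.18383484]), 'orientation': array([ 5.67974684e-04, -6.48318254e-02,  9.97896007e-01,  2.66290286e-04]), 'wrist_force': array([0.4911704 , 0.99104117, 0.66294283]), 'ft_torque': array([ 0.01699157, -0.07993201, -0.00138091]), 'grip_force': 0.0, 'finger_gap': -0.00010974965594613624}
```

Emit:
move_arm(
  targets=[
    [[-80,-170,55],[0,0,0],1],
    [[-80,-170,55],[0,0,0],1],
    [[-80,-170,55],[0,0,0],1],
    [[-80,-170,55],[0,0,0],1],
    [[-80,-170,55],[0,0,0],1],
  ],
)

```text
clock: 3.15
tcp_pos: [0.4748, 0.123, 0.1287]
orientation: [-0.0, -0.064, 0.998, 0.0]
wrist_force: [0.9, 0.1, 0.3]
finger_gap: -0.0
grip_force: 0.0
```

```bash
python3 -c "
from h import *
p=shot('top');q=shot('side')
for a,n in((p,'t'),(q,'s')):
  for r in env.landmark_of('button_1',a)+env.landmark_of('fuse_1',a): print(n,np.round(r['centre'],3),round(r['confidence'],2))
s,R=tool();print(go([.4854,.1075,.12]),s['tcp_pos'],s['wrist_force'],R.round(3).tolist())
im=np.hstack([cv2.resize(p['pixels'][180:260,120:240],None,fx=3.3,fy=3.3,interpolation=2),cv2.resize(q['pixels'][130:210,190:270],None,fx=3.3,fy=3.3,interpolation=2)])
cv2.imwrite('pics/c2.png',im[:,:,::-1])
"
```

```text
t [ 0.499 -0.014  0.07 ] 0.97
t [0.49  0.052 0.068] 0.77
t [0.484 0.106 0.074] 0.57
t [0.546 0.058 0.055] 0.93
t [ 0.551 -0.008  0.055] 0.78
t [0.534 0.114 0.058] 0.63
t [ 0.499 -0.014  0.07 ] 0.42
s [0.492 0.05  0.075] 0.96
s [0.485 0.105 0.071] 0.74
s [ 0.5   -0.015  0.068] 0.57
s [ 0.552 -0.005  0.056] 0.91
s [0.535 0.11  0.058] 0.6
s [0.545 0.056 0.059] 0.56
[ -8.5 -18.3   9.3] [0.47460794 0.124562   0.12931933] [0.42745276 0.10822666 0.11916481] [[-0.991, -0.131, 0.001], [-0.131, 0.991, 0.0], [-0.001, 0.0, -1.0]]
```

View pics/c2.png

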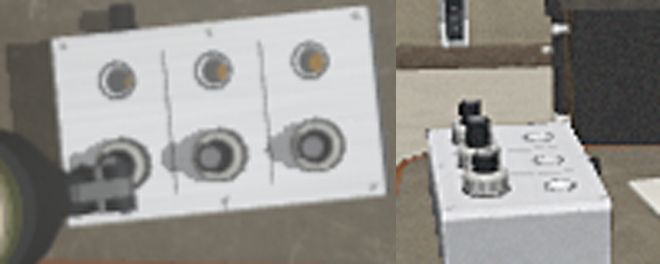

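The crop shows the shut fingers (left, around (110,185)) next to button 1. The holes line up with the estimates. In the side crop, cap 2 looks tallest and cap 3 shortest.

Emit:
move_arm(
  targets=[
    [[-8,-18,20],[0,0,0],1],
    [[-8,-18,32],[0,0,0],1],
    [[-8,-18,32],[0,0,0],1],
    [[-8,-18,32],[0,0,0],1],
  ],
)

```text
clock: 3.95
tcp_pos: [0.485, 0.1071, 0.0972]
orientation: [0.0, -0.065, 0.998, 0.0]
wrist_force: [0.5, 0.3, 0.1]
finger_gap: -0.0
grip_force: 0.0
```

```bash
python3 -c "
from h import *
s,R=tool();print(go([.4848,.107,.095]),s['tcp_pos'],s['wrist_force'])"
```

```text
[ 0.2 -0.1  2.2] [0.48501797 0.10711535 0.09719831] [0.5199739  0.27794046 0.11766535]
```

Emit:
move_arm(
  targets=[
    [[0,0,4],[0,0,0],1],
    [[0,0,4],[0,0,0],1],
  ],
)

```text
clock: 4.2
tcp_pos: [0.4851, 0.1067, 0.0928]
orientation: [0.0, -0.065, 0.998, 0.0]
wrist_force: [-0.1, -0.6, 0.3]
finger_gap: 0.0002
grip_force: 0.0
```

Emit:
move_arm(
  targets=[
    [[0,0,2],[0,0,0],1],
    [[0,0,2],[0,0,0],1],
  ],
)

```text
clock: 4.45
tcp_pos: [0.4851, 0.1066, 0.0907]
orientation: [-0.0, -0.065, 0.998, 0.0]
wrist_force: [0.2, -0.2, -0.2]
finger_gap: 0.0001
grip_force: 0.0
```

Emit:
move_arm(
  targets=[
    [[0,0,2],[0,0,0],1],
    [[0,0,2],[0,0,0],1],
  ],
)

```text
clock: 4.7
tcp_pos: [0.4852, 0.1065, 0.0888]
orientation: [0.0, -0.065, 0.998, 0.0]
wrist_force: [-0.6, 0.3, 0.6]
finger_gap: -0.0003
grip_force: 0.0
```

Emit:
move_arm(
  targets=[
    [[0,0,1],[0,0,0],1],
    [[0,0,1],[0,0,0],1],
  ],
)

```text
clock: 4.95
tcp_pos: [0.4855, 0.1066, 0.0882]
orientation: [0.0, -0.065, 0.998, 0.0]
wrist_force: [0.2, -0.3, 3.6]
finger_gap: 0.0
grip_force: 2.0
```

Emit:
move_arm(
  targets=[
    [[0,0,1],[0,0,0],1],
    [[0,0,1],[0,0,0],1],
  ],
)

```text
clock: 5.2
tcp_pos: [0.4855, 0.1066, 0.0871]
orientation: [0.0, -0.065, 0.998, 0.0]
wrist_force: [0.1, 0.7, 5.4]
finger_gap: 0.0002
grip_force: 2.7
```

Emit:
move_arm(
  targets=[
    [[0,0,1],[0,0,0],1],
    [[0,0,1],[0,0,0],1],
  ],
)

```text
clock: 5.45
tcp_pos: [0.4856, 0.1066, 0.0862]
orientation: [0.001, -0.065, 0.998, 0.0]
wrist_force: [-1.0, 0.5, 6.8]
finger_gap: -0.0003
grip_force: 3.2
```

Emit:
move_arm(
  targets=[
    [[0,0,1],[0,0,0],1],
    [[0,0,1],[0,0,0],1],
  ],
)

```text
clock: 5.7
tcp_pos: [0.4849, 0.1065, 0.0846]
orientation: [-0.0, -0.065, 0.998, 0.0]
wrist_force: [-0.2, -0.5, 1.2]
finger_gap: 0.0002
grip_force: 0.9
```

Emit:
move_arm(
  targets=[
    [[0,0,1],[0,0,0],1],
    [[0,0,1],[0,0,0],1],
  ],
)

```text
clock: 5.95
tcp_pos: [0.4852, 0.1066, 0.0838]
orientation: [0.0, -0.065, 0.998, 0.0]
wrist_force: [-0.2, -0.5, 4.5]
finger_gap: -0.0002
grip_force: 2.2
```

The force dropped from 6.8 N to 1.2 N, which is the snap. I'm backing off 3 mm to check that the cap stays in.

Emit:
move_arm(
  targets=[
    [[0,0,-3],[0,0,0],1],
    [[0,0,-3],[0,0,0],1],
    [[0,0,-3],[0,0,0],1],
  ],
)

```text
clock: 6.32
tcp_pos: [0.485, 0.1065, 0.0866]
orientation: [-0.0, -0.065, 0.998, 0.0]
wrist_force: [-0.3, -0.2, -0.2]
finger_gap: -0.0001
grip_force: 0.0
```

Emit:
move_arm(
  targets=[
    [[0,0,-60],[0,0,0],1],
    [[0,0,-60],[0,0,0],1],
  ],
)

```text
clock: 6.58
tcp_pos: [0.4882, 0.1068, 0.1507]
orientation: [0.004, -0.065, 0.998, 0.0]
wrist_force: [0.9, 0.2, -1.0]
finger_gap: 0.0
grip_force: 0.0
```

```bash
python3 -c "
from h import *
s,R=tool();print(go([.5205,-.2235,.145]),s['tcp_pos'],s['wrist_force'])"
```

```text
[  10.6 -331.7    5.8] [0.48817047 0.10676864 0.15070034] [ 0.86297188  0.18226739 -0.96042427]
```

No force at 86.6 mm, 2 mm below the rest height, so button 1 is locked. Now over to the carrier.

Emit:
move_arm(
  targets=[
    [[10,-332,5],[0,0,0],0],
    [[10,-332,5],[0,0,0],0],
    [[10,-332,5],[0,0,0],0],
    [[10,-332,5],[0,0,0],0],
    [[10,-332,5],[0,0,0],-0.1],
  ],
)

```text
clock: 7.2
tcp_pos: [0.5159, -0.2063, 0.1414]
orientation: [-0.0, -0.065, 0.998, 0.0]
wrist_force: [1.1, 0.6, 0.3]
finger_gap: 0.047
grip_force: 0.0
```

Emit:
move_arm(
  targets=[
    [[0,0,0],[0,0,0],-0.1],
    [[0,0,0],[0,0,0],-0.1],
  ],
)

```text
clock: 7.45
tcp_pos: [0.5154, -0.2041, 0.1412]
orientation: [-0.001, -0.064, 0.998, 0.001]
wrist_force: [-0.2, 0.3, 0.4]
finger_gap: 0.047
grip_force: 0.0
```

```bash
python3 -c "
from h import *
p=shot('top')
s,R=tool();print(go([.5205,-.2235,.12]),s['tcp_pos'],s['finger_gap'],s['joint_pos'])"
```

```text
[ -2.4 -20.7  21.4] [ 0.51550365 -0.20333485  0.14140994] 0.04701368367746636 [-5.20788453e-01  3.17101834e-01 -1.73095356e-01  1.08240447e+00
  3.93070492e-04 -6.50576845e-01]
```

Emit:
move_arm(
  targets=[
    [[-3,-20,60],[0,0,0],-0.1],
    [[-3,-20,75],[0,0,0],-0.1],
    [[-3,-20,75],[0,0,0],-0.1],
    [[-3,-20,75],[0,0,0],-0.1],
  ],
)

```text
clock: 8.0
tcp_pos: [0.5226, -0.2232, 0.0687]
orientation: [0.001, -0.065, 0.998, -0.0]
wrist_force: [0.5, -0.3, 0.4]
finger_gap: 0.0469
grip_force: 0.0
```

```bash
python3 -c "
from h import *
p=shot('top');q=shot('side')
s,R=tool();print(go([.5207,-.2235,.040]),s['tcp_pos'],s['finger_gap'],s['wrist_force'])
im=np.hstack([cv2.resize(p['pixels'][180:260,270:380],None,fx=3.5,fy=3.5,interpolation=2),cv2.resize(q['pixels'][190:270,180:290],None,fx=3.5,fy=3.5,interpolation=2)])
cv2.imwrite('pics/c3.png',im[:,:,::-1])
"
```

```text
[ 2.2  0.6 29. ] [ 0.52286887 -0.22381712  0.06897672] 0.04703323244013849 [ 0.00866838 -0.20404725  0.22836867]
```

View pics/c3.png

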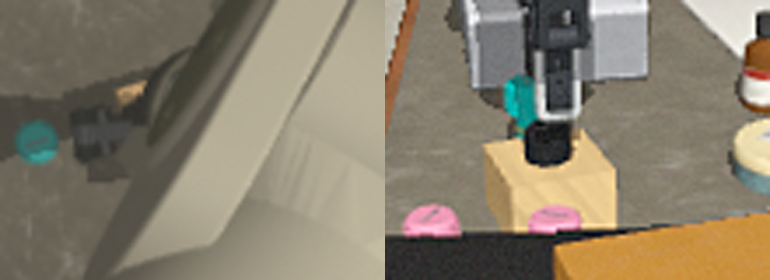

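The side crop shows the near finger above the black head, about 3 mm too far in +x (finger at 556, head at 548). I'll correct that, lower and grip.

Emit:
move_arm(
  targets=[
    [[3,0,22],[0,0,0],-0.1],
    [[3,0,28],[0,0,0],-0.1],
    [[3,0,28],[0,0,0],-0.1],
  ],
)

```text
clock: 8.48
tcp_pos: [0.5188, -0.2241, 0.0395]
orientation: [0.0, -0.065, 0.998, 0.0]
wrist_force: [-0.2, -0.2, 0.4]
finger_gap: 0.047
grip_force: 0.0
```

Emit:
move_arm(
  targets=[
    [[0,0,0],[0,0,0],1],
    [[0,0,0],[0,0,0],1],
    [[0,0,0],[0,0,0],1],
    [[0,0,0],[0,0,0],1],
  ],
  squeeze=40,
)

```text
clock: 8.98
tcp_pos: [0.5194, -0.2246, 0.0401]
orientation: [0.001, -0.065, 0.998, -0.0]
wrist_force: [-0.6, 0.8, 6.4]
finger_gap: 0.0228
grip_force: 39.4
```

Emit:
move_arm(
  targets=[
    [[0,0,-4],[0,0,0],1],
    [[0,0,-30],[0,0,0],1],
    [[0,0,-80],[0,0,0],1],
    [[0,0,-80],[0,0,0],1],
    [[0,0,-80],[0,0,0],1],
  ],
)

```text
clock: 9.6
tcp_pos: [0.5185, -0.2241, 0.1189]
orientation: [-0.0, -0.065, 0.998, 0.0]
wrist_force: [-0.0, -0.3, -0.8]
finger_gap: 0.0231
grip_force: 39.4
```

```bash
python3 -c "
from h import *
s,R=tool();print(go([.537,.1142,.135]),s['tcp_pos'],s['finger_gap'],s['wrist_force'],s['ft_torque'])
q=shot('side');im=cv2.resize(q['pixels'][130:270,180:290],None,fx=4,fy=4,interpolation=2)
cv2.imwrite('pics/c4.png',im[:,:,::-1])
"
```

```text
[-61.9 333.1 -16.1] [ 0.51853673 -0.2241129   0.11889085] 0.02310079249479551 [-0.00358729 -0.34269166 -0.78187561] [0.01665463 0.02481428 0.03817977]
```

View pics/c4.png

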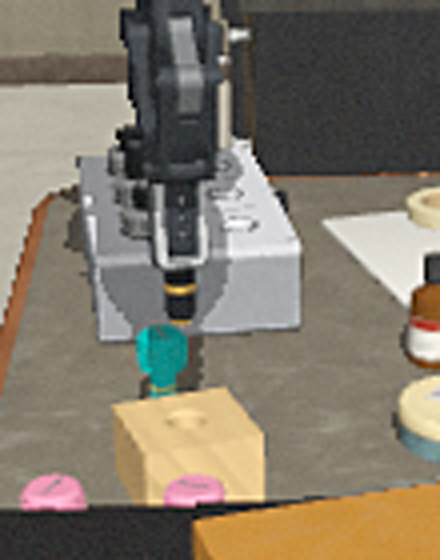

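The carrier hangs upright in the fingers, axis at crop column 181 and centred on the finger; the block is now empty. Next I refine the hole position against this known grasp point.

```bash
python3 -c "
from h import *
p=shot('top')
im0=cv2.imread('pics/top0.png')
print('head',ray(p,321,214.5,.054))
g=cv2.cvtColor(im0,cv2.COLOR_BGR2GRAY)
for i,(u,v) in enumerate([(155.5,204),(184.5,201.2),(213.9,198.5)]):
    a=g[int(v)-9:int(v)+10,int(u)-9:int(u)+10].astype(float)
    w=np.clip(175-a,0,None);yy,xx=np.mgrid[:19,:19];m=np.hypot(xx-9,yy-9)<8;w*=m
    c=((w*xx).sum()/w.sum()+int(u)-9,(w*yy).sum()/w.sum()+int(v)-9)
    print(np.round(c,1),ray(p,*c,.056).round(4),ray(p,u,v,.056).round(4))
for X in([.537,.1142,.056],[.5447,.0547,.056],[.5524,-.0048,.056]): print(proj(p,X).round(1))
x=cv2.resize(im0[190:250,130:245],None,fx=6.5,fy=6.5,interpolation=2);cv2.imwrite('pics/c5.png',x)
q=shot('side');y=q['pixels'][150:200,195:265,::-1];cv2.imwrite('pics/c5s.png',cv2.resize(y,None,fx=8,fy=8,interpolation=2))
"
```

```text
head [ 0.51976789 -0.22361214  0.054     ]
[155.5 204. ] [0.5371 0.1111 0.056 ] [0.5371 0.111  0.056 ]
[184.4 200.9] [0.5439 0.0521 0.056 ] [0.5434 0.0519 0.056 ]
[213.8 198.1] [ 0.5502 -0.0076  0.056 ] [ 0.5495 -0.0078  0.056 ]
[154. 204.]
[183.1 200.5]
[212.4 197. ]
```

View pics/c5.png

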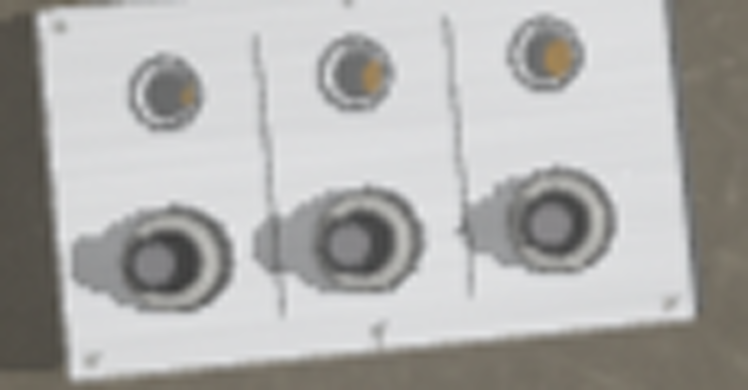

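The crop shows hole 1 at (166,91), i.e. image pixel (155.5,204). That gives about (0.536, 0.1107) after the small bias correction.

Emit:
move_arm(
  targets=[
    [[0,50,-20],[0,0,0],1],
    [[-20,110,-20],[0,0,0],1],
    [[-40,170,-20],[0,0,0],1],
    [[-60,230,-20],[0,0,0],1],
    [[-60,290,-20],[0,0,0],1],
  ],
)

```text
clock: 10.38
tcp_pos: [0.5412, 0.0731, 0.138]
orientation: [-0.0, -0.065, 0.998, 0.0]
wrist_force: [0.7, 0.8, -0.3]
finger_gap: 0.0228
grip_force: 39.5
```

Emit:
move_arm(
  targets=[
    [[0,40,0],[0,0,0],1],
    [[0,40,0],[0,0,0],1],
    [[0,40,0],[0,0,0],1],
    [[0,40,0],[0,0,0],1],
  ],
)

```text
clock: 10.88
tcp_pos: [0.5357, 0.1096, 0.1387]
orientation: [-0.0, -0.064, 0.998, -0.0]
wrist_force: [-0.1, 0.9, -0.5]
finger_gap: 0.0229
grip_force: 39.5
```

```bash
python3 -c "
from h import *
s,R=tool();print(go([.5358,.1107,.094]),s['tcp_pos'],s['finger_gap'],s['wrist_force'],R.round(3).tolist())
"
```

```text
[-0.3  1.1 44.7] [0.53569866 0.10961299 0.13868458] 0.02288147341073586 [-0.07095461  0.91837814 -0.46944998] [[-0.992, -0.127, -0.001], [-0.127, 0.992, -0.0], [0.001, -0.0, -1.0]]
```

Emit:
move_arm(
  targets=[
    [[0,1,25],[0,0,0],1],
    [[0,1,44],[0,0,0],1],
    [[0,1,44],[0,0,0],1],
    [[0,1,44],[0,0,0],1],
  ],
)

```text
clock: 11.38
tcp_pos: [0.5361, 0.111, 0.0957]
orientation: [0.0, -0.064, 0.998, 0.0]
wrist_force: [0.4, 0.7, -0.1]
finger_gap: 0.0229
grip_force: 39.5
```

```bash
python3 -c "
from h import *
s,R=tool();print(go([.5358,.1107,.094]),s['tcp_pos'],s['wrist_force'])
p=shot('top');q=shot('side')
print(proj(q,[.5358,.1107,.056]),proj(q,s['tcp_pos']-[0,0,.033]))
im=np.hstack([cv2.resize(p['pixels'][180:240,130:200],None,fx=5,fy=5,interpolation=2),cv2.resize(q['pixels'][130:190,195:265],None,fx=5,fy=5,interpolation=2)])
cv2.imwrite('pics/c6.png',im[:,:,::-1])
"
```

```text
[ 0.3 -0.3  1.7] [0.53607252 0.11104671 0.09571804] [ 0.36567527  0.72367707 -0.14698766]
[231.56764608 171.74936768] [231.6067724  169.23386665]
```

View pics/c6.png

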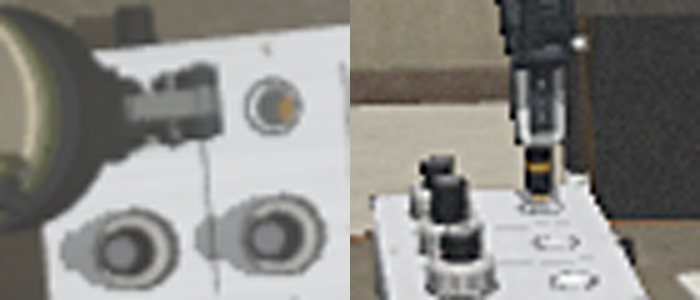

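The side crop shows the barrel tip (539,195) right over hole 1 (542,208), within about 1 mm. I'm lowering carefully.

Emit:
move_arm(
  targets=[
    [[-1,0,4],[0,0,0],1],
    [[-1,0,7],[0,0,0],1],
    [[-1,0,9],[0,0,0],1],
    [[-1,0,9],[0,0,0],1],
  ],
)

```text
clock: 11.98
tcp_pos: [0.5363, 0.112, 0.0858]
orientation: [-0.0, -0.065, 0.998, 0.0]
wrist_force: [-0.6, 0.4, -0.1]
finger_gap: 0.0231
grip_force: 39.5
```

Emit:
move_arm(
  targets=[
    [[0,0,2],[0,0,0],1],
    [[0,0,3],[0,0,0],1],
    [[0,0,3],[0,0,0],1],
  ],
)

```text
clock: 12.35
tcp_pos: [0.5365, 0.112, 0.083]
orientation: [-0.0, -0.065, 0.998, 0.0]
wrist_force: [-0.0, 0.7, -1.2]
finger_gap: 0.0229
grip_force: 39.5
```

Emit:
move_arm(
  targets=[
    [[0,0,3],[0,0,0],1],
    [[0,0,7],[0,0,0],1],
    [[0,0,11],[0,0,0],1],
    [[0,0,11],[0,0,0],1],
  ],
)

```text
clock: 12.85
tcp_pos: [0.5363, 0.112, 0.0716]
orientation: [-0.0, -0.065, 0.998, 0.0]
wrist_force: [0.1, 2.1, -1.5]
finger_gap: 0.0228
grip_force: 39.4
```

Emit:
move_arm(
  targets=[
    [[0,0,4],[0,0,0],1],
    [[0,0,7],[0,0,0],1],
    [[0,0,7],[0,0,0],1],
  ],
)

```text
clock: 13.22
tcp_pos: [0.5364, 0.112, 0.0648]
orientation: [-0.0, -0.065, 0.998, 0.0]
wrist_force: [0.2, 2.9, -2.7]
finger_gap: 0.0227
grip_force: 39.4
```

Emit:
move_arm(
  targets=[
    [[0,0.5,2],[0,0,0],1],
    [[0,0.5,3],[0,0,0],1],
    [[0,0.5,3],[0,0,0],1],
  ],
)

```text
clock: 13.6
tcp_pos: [0.5364, 0.1121, 0.062]
orientation: [-0.0, -0.065, 0.998, -0.0]
wrist_force: [-0.8, 0.8, -0.6]
finger_gap: 0.0227
grip_force: 39.5
```

Emit:
move_arm(
  targets=[
    [[0,0,1],[0,0,0],1],
    [[0,0,1],[0,0,0],1],
  ],
)

```text
clock: 13.85
tcp_pos: [0.5364, 0.1122, 0.061]
orientation: [-0.0, -0.065, 0.998, -0.0]
wrist_force: [0.7, 0.0, 0.2]
finger_gap: 0.0231
grip_force: 39.5
```

Emit:
move_arm(
  targets=[
    [[0,0,1],[0,0,0],1],
    [[0,0,1],[0,0,0],1],
  ],
)

```text
clock: 14.1
tcp_pos: [0.5365, 0.1123, 0.0602]
orientation: [0.0, -0.065, 0.998, -0.0]
wrist_force: [-0.4, 0.1, 0.2]
finger_gap: 0.0228
grip_force: 39.6
```

Emit:
move_arm(
  targets=[
    [[0,0,1],[0,0,0],1],
    [[0,0,1],[0,0,0],1],
  ],
)

```text
clock: 14.35
tcp_pos: [0.5365, 0.1123, 0.0601]
orientation: [0.0, -0.065, 0.998, -0.0]
wrist_force: [-2.5, -0.7, 8.1]
finger_gap: 0.0227
grip_force: 40.3
```

Emit:
move_arm(
  targets=[
    [[0,0,0.7],[0,0,0],1],
    [[0,0,0.7],[0,0,0],1],
  ],
)

```text
clock: 14.6
tcp_pos: [0.5365, 0.1123, 0.0601]
orientation: [0.0, -0.065, 0.998, -0.0]
wrist_force: [-4.6, -1.4, 12.8]
finger_gap: 0.0231
grip_force: 40.8
```

Firm stop at the expected seat height. Releasing and backing off.

Emit:
move_arm(
  targets=[
    [[0,0,-1],[0,0,0],0],
    [[0,0,-1],[0,0,0],-0.1],
    [[0,0,-1],[0,0,0],-0.1],
    [[0,0,-1],[0,0,0],-0.1],
  ],
)

```text
clock: 15.1
tcp_pos: [0.5364, 0.1124, 0.0591]
orientation: [-0.0, -0.065, 0.998, 0.0]
wrist_force: [-0.6, -0.1, 0.4]
finger_gap: 0.0469
grip_force: 0.0
```

Emit:
move_arm(
  targets=[
    [[0,0,-20],[0,0,0],-0.1],
    [[0,0,-60],[0,0,0],-0.1],
    [[0,0,-120],[0,0,0],-0.1],
    [[0,0,-120],[0,0,0],-0.1],
  ],
)

```text
clock: 15.6
tcp_pos: [0.5398, 0.1126, 0.1845]
orientation: [0.005, -0.065, 0.998, 0.0]
wrist_force: [0.2, -0.4, 0.0]
finger_gap: 0.047
grip_force: 0.0
```

Emit:
move_arm(
  targets=[
    [[60,60,0],[0,0,0],-0.1],
    [[120,120,0],[0,0,0],-0.1],
    [[120,120,0],[0,0,0],-0.1],
    [[120,120,0],[0,0,0],-0.1],
  ],
)

```text
clock: 16.1
tcp_pos: [0.3989, 0.217, 0.1787]
orientation: [-0.001, -0.067, 0.998, -0.0]
wrist_force: [0.4, 0.1, 0.5]
finger_gap: 0.0471
grip_force: 0.0
```

```bash
python3 -c "
from h import *
s,R=tool();print(s['tcp_pos'],s['wrist_force'],s['finger_gap'])
p=shot('top');q=shot('side')
for a in(p,q):
  for r in env.landmark_of('fuse_carrier',a)+env.landmark_of('cap_1',a): print(np.round(r['centre'],3),round(r['confidence'],2))
im=np.hstack([cv2.resize(p['pixels'][180:260,130:240],None,fx=3.8,fy=3.8,interpolation=2),cv2.resize(q['pixels'][140:220,190:280],None,fx=3.8,fy=3.8,interpolation=2)])
cv2.imwrite('pics/c7.png',im[:,:,::-1])
"
```

```text
[0.39894518 0.21700218 0.17867308] [0.44454687 0.07090355 0.48025102] 0.047123724394183046
[ 0.525 -0.309  0.03 ] 0.67
[ 0.469 -0.306  0.03 ] 0.61
[ 0.506 -0.139  0.025] 0.53
[0.538 0.113 0.056] 0.45
[ 0.495 -0.012  0.031] 0.62
[0.485 0.112 0.027] 0.55
[0.494 0.048 0.029] 0.54
[ 0.507 -0.146  0.031] 0.75
[ 0.468 -0.302  0.026] 0.58
[ 0.523 -0.304  0.031] 0.39
[0.535 0.112 0.057] 0.38
```

View pics/c7.png

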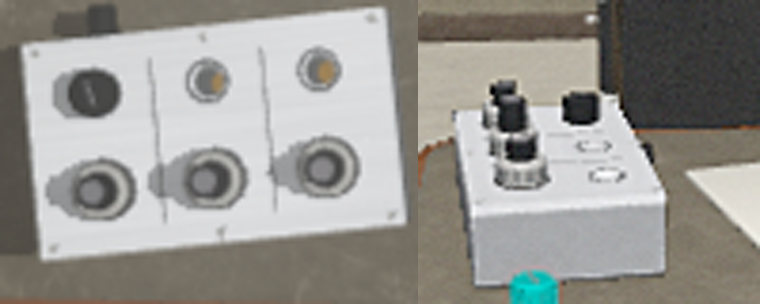

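The carrier head sits flat and upright in hole 1 (top crop (97,92), side crop (580,107)), and cap 1 is still in. The networks put the carrier at z 0.056, which is the panel face.

```bash
python3 -c "
from h import *
print(env.hand_in())"
```

```text
the job is handed in; nothing more can be done
None
```

The job is done and handed in: button 1 snapped and locked in (about 7 N peak), and the fuse carrier is seated upright and fully home in fuse hole 1. Buttons 2 and 3 were not pressed, because the first one tried was the sound one.

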